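Turn the bracket in the leaf jig and hold the leaf at balance

ROBOT

A 6-joint arm with a two-finger parallel gripper is mounted at the origin on the work surface. World frame = base frame: x ahead of the robot, y to its left, z up, the work surface at z = 0. Lengths are in m, angles in rad, forces in N, time in s.
With the tool pointing down it reaches from about 0.375 to 0.9 m from the base axis. Payload 3.1 kg.
Tool frame: the origin (TCP) lies at the very end of the fingers, on their centre line; the grasp point (between the pads) lies 19 mm behind it; z points along the fingers, y is the direction in which the jaws open and shut (so a half turn about z gives the same grasp; the last joint's range is limited). The gripper opens to 87 mm and grips with 3 to 60 N. Pads are 19 mm wide; open, the fingers measure 117 mm over their backs; the gripper's body (75 mm by 190 mm) begins 51 mm behind the grasp point.
Start: joints at [-1.462, 0.527, 1.433, -0, 1.181, -0.178], TCP at [0.177, -0.599, 0.223] pointing down, gripper open.
Joint ranges: [-3.08, 3.08], [-0.75, 2.2], [0.22, 2.44], [-1.43, 4.57], [0, 2.65], [-2.85, 2.85]. Speed limits (rad/s): [2.79, 2.79, 3.14, 3.14, 3.14, 3.14].

INTERFACE

Orientations are given as a unit quaternion [x, y, z, w].
In Python, from rig import robot gives the robot as it stands. The module is installed in compiled form; this text tells all that it offers.
- The arm moves only by the tool carry_out, never from a script. Its argument "series" is a list of rows, each a list of 7 numbers: the shift along the tool's x, y, z in mm, then the turn, a rotation vector about the tool's x, y, z in degrees, then the gripper command: -1 is shut, 1 is fully open, values between are in proportion. In form: [[tx, ty, tz, rx, ry, rz, claw], ...]. A call has 1 to 8 rows; each row is the pose to reach, as a shift and turn from the pose measured when the call began, along the tool's axes at that moment; what a row does not reach only later rows make up. A row lasts 1/8 s, in which the tool goes at most 62.5 mm and 10.7 degrees, less where a joint would pass 70% of its speed; a pose out of reach is approached as far as the arm can. A call with a gripper value outside its range is refused whole. The fingers move at their own pace and stop on an object; "force" is the grip in N (left out, the last holds). Time passes only in rows, so rows that repeat a pose let the fingers close. It gives the time, the measured TCP pose, the force and the opening at its end, in the units of the state.
- robot.get_obs(): the state, without advancing time (a new reading comes with each control period).
- robot.camera(name): name is "scene" or "top" or "wrist"; returns a dict with "pixels" (420x560x3 uint8, red, green, blue), "fx", "fy", "cx", "cy" (pixels), "k1" (the pictures are not rectified: a ray, as slopes to the right and down, at radius r is drawn at 1 + k1 r^2 times it, then the intrinsics apply), "position" and "attitude" of the camera in the world. Camera axes: x right, y down, z forward; pixel columns grow to the right and rows downward; lengths in m; the calibration is good to about 2 mm. A picture is of the moment at which its call begins. There is no depth.
- robot.hand_in(): hands the job in, once; it reports no verdict.
The state is a dict: "time": time; "q": joint angles; "joint_velocities": joint speeds; "joint_torque": joint torques, N m; "position": TCP position; "tool_rot": TCP orientation; "ft_force": force on the tool from outside, world axes, zero at the start; "moment": the same for the moment, N m; "grip_width": finger opening in m.
Only numpy, scipy, OpenCV 4.12 (cv2) and the standard library are available. Lean on these libraries where they do the work, as an engineer would, in place of code of your own. Each camera call takes 0.05 s, during which the arm holds its last target.

TASK

The end bracket has been pulled out of the drill jig after its first hole: turn it so that its lug points straight out of the nest's open side, set it in the nest with the flat side opposite the lug fully home against the fence, and let go of it. Then take the folded-back leaf by its grip bar, swing it up to its over-centre balance point and hold it still there (the heavy clamping boss makes that a little short of upright), so that a colleague can change the drill bush; finish while still holding the bar, never letting the leaf fall over towards the nest. Leave everything else on the bench where it is.

Things in the scene. Friction and masses are not known exactly. Their poses are not given: they have to be found in the camera images.
- jig: leaf drill jig bolted to the bench. Origin on the bench under the nest's centre; +x from the nest to fence and hinge, y along the fence, z up. Steel base plate 12 mm thick, x -60 to 210 mm, y -75 to 75. Two hinge brackets at x 73 to 97, |y| 56 to 68 mm, rise 124 mm above the bench; a gripper at the nest has most room with its wide side along y
- nest (a point): centre of the nest's floor (top of the base plate, 12 mm above the bench), at jig x = y = 0. The nest is open above and towards jig -x; it is bounded by the fence and by two cheeks with inner faces at jig y = -35 and +35 mm that run from the fence out to x = -18 mm. Fence and cheeks stand 12 mm above the plate
- fence (a point): middle of the fence's face towards the nest, at jig x = 32 mm, 18 mm above the bench; the fence is a dark steel bar across the end of the nest, nearer the hinge
- bracket_mid (a point): loose cast aluminium end bracket, 0.26 to 0.49 kg: square flange 64 x 64 x 14 mm, on it a round boss 36 mm across, 14 to 54 mm above the underside. This point: on the boss axis, 34 mm above the underside. Its -x side bears the lug; its +x side is the flat side opposite. Starts on the bench before the nest's open side; when seated, this point is at jig (0, 0, 46 mm), axes parallel to the jig's
- bracket_lug (a point): centre of the lug's round end, 50 mm from the boss axis towards the bracket's own -x and 7 mm above its underside. The lug is 22 mm wide, 14 mm thick and sticks out 29 mm from the flange's side
- leaf (a joint): angle of the hinged leaf (rad): 0 = folded back, lying level on two rest pillars, away from the nest (it starts so); grows as it swings up and over; 3.14 = shut over the nest. The hinge runs freely: let go, the leaf falls one way or the other. Mass 0.64 kg. It balances at 1.34 rad (77 degrees up from folded back), still leaning back a little, not at 1.57
- leaf_hinge (a point): middle of the leaf's hinge line, 112 mm above the bench, at jig x = 85 mm, y = 0; the line runs along jig y. Leaf frame: x from the hinge to the free end, z out of the face that is up when folded back. Aluminium plate 95 x 90 x 8 mm, x 20 to 115 mm; on its z face a heavy steel clamping boss, 44 mm across, 28 mm tall, at x = 85 mm
- leaf_bar (a point): middle of the leaf's grip bar: fixed round steel bar 12 mm in diameter, parallel to the hinge line, at leaf x = 170, z = 12 mm; 74 mm free between its two side arms, 49 mm open window between bar and plate. 124 mm above the bench when folded back. It can be pinched from straight above all the way up, the bar turning between the pads
- leaf_com (a point): centre of mass of the leaf, at leaf x = 85, z = 20 mm from the hinge line; the leaf balances when this point is straight above the hinge line
- socket_big: plain steel socket standing upright, a tube 38 mm across and 50 mm high; bystander, leave alone; origin under its centre
- socket_small: plain steel socket standing upright, 28 mm across and 45 mm high; bystander
- collar: flat aluminium ring lying on the bench, 64 mm across and 20 mm high; bystander
- screwdriver: screwdriver with black handle, 180 mm long, lying on the robot's side of the bracket; bystander
- wrench: steel wrench, 170 mm long, lying on the robot's left, beyond the folded leaf; bystander
- hammer: hammer with wooden handle, 270 mm long, lying at the far side of the bench; bystander
- motor_can: dark steel motor body standing upright, 75 mm across and 125 mm high; bystander
Things that resemble listed ones, but are neither listed nor needed, are in the scene too. Of the things shaped like the part that bears bracket_mid, the aluminium one is meant.

How it is judged:
On the way, in this order (a step that is already met when the one before it is completed fails the run):
1. the bracket sits in the nest, lug out of the open side, flat side home against the fence, and is let go (x of bracket_mid in the frame of jig between -0.0035 and 0.003 m and y of bracket_mid in the frame of jig between -0.006 and 0.006 m and z of bracket_mid in the frame of jig below 0.05 m and x of bracket_lug in the frame of jig below -0.04 m and angle between the x axis of bracket_mid and the x axis of jig, either way round below 0.08 rad and angle between bracket_mid's own z axis and vertical below 0.08 rad and contact force between the fingers and bracket below 0.1 N), for 0.2 s.
2. the leaf is swung up off its rest by the gripper (value of joint leaf above 0.4 rad and contact force between the fingers and leaf above 0.2 N), for 0.1 s.
At the end, for the whole second after the job is handed in: leaf still at 1.34 rad within 0.09 rad, held by the fingers (over 1 N), propped by nothing else; bracket in the nest, within 3.5 mm of touching the fence, 6 mm of centre sideways, square within 0.08 rad, flat on the plate, lug out of the open side (x of bracket_mid in the frame of jig between -0.0035 and 0.003 m and y of bracket_mid in the frame of jig between -0.006 and 0.006 m and z of bracket_mid in the frame of jig below 0.05 m and x of bracket_lug in the frame of jig below -0.04 m and angle between the x axis of bracket_mid and the x axis of jig, either way round below 0.08 rad and angle between bracket_mid's own z axis and vertical below 0.08 rad and value of joint leaf between 1.25 and 1.43 rad and velocity of joint leaf between -0.06 and 0.06 rad/s and contact force between the fingers and leaf above 1 N and contact force between leaf and bracket below 0.1 N and contact force between leaf and socket_big below 0.1 N and contact force between leaf and socket_small below 0.1 N and contact force between leaf and collar below 0.1 N and contact force between leaf and screwdriver below 0.1 N and contact force between leaf and wrench below 0.1 N and contact force between leaf and hammer below 0.1 N and contact force between leaf and motor_can below 0.1 N); the arm keeps its last pose, push and grip.
It fails at once if the leaf falls or is swung over towards the nest (value of joint leaf above 1.9 rad).
It fails at once if a bystander is moved by more than 30 mm (distance of any of socket_big, socket_small, collar, screwdriver, wrench, hammer, motor_can from where it was at the start of the episode above 0.03 m).
It also fails if it takes over 64 s, if anything falls off the work surface, if the arm or the gripper's body presses on something with over 40 N, if the wrist force passes 120 N, or if a joint passes its speed limit or range.

## Working session

There is one attempt and no reset: what is moved stays moved. The work goes in short steps, Python scripts to look and compute and a tool call to move; the robot and the scene stay as the last step left them, time stands still between calls to the robot, and variables do not carry over. Pictures are saved under pics/ and viewed, and the job is handed in when it is done.

Besides the shell and the picture viewer there is one more tool, called after ">>>" as name(argument=value, ...) on one line, values as JSON. carry_out: Moves the arm, as the interface text tells. Its arguments: {"type":"object","properties":{"series":{"type":"array"},"force":{"type":"number"}},"required":["series"]}

```bash
mkdir -p pics; python3 - <<'E'
from rig import robot
import cv2
o=robot.get_obs()
for k,v in o.items(): print(k,v)
for n in ["scene","top","wrist"]:
    c=robot.camera(n); cv2.imwrite(f"pics/{n}0.png",c["pixels"][:,:,::-1])
    print(n,{k:v for k,v in c.items() if k!="pixels"})
E
```

```text
time 0.0
q [-1.46151514e+00  5.28452153e-01  1.43392226e+00  1.23918092e-05
  1.18137830e+00 -1.78533262e-01]
joint_velocities [-0.0002118   0.00030342  0.00106798 -0.00076282  0.00040818 -0.00031882]
joint_torque [-3.38836116e-04 -4.40041780e+01 -1.76589721e+01  6.32948452e-02
  5.81247511e-02 -1.76362405e-04]
position [ 0.17734071 -0.5985426   0.22157389]
tool_rot [ 9.89662974e-01  1.43408616e-01  4.31157629e-05 -1.07918522e-03]
ft_force [ 0.15630127 -0.21859117 -0.37488729]
moment [ 0.06008236 -0.02419717 -0.01461482]
grip_width 0.08703194170419548
scene {'fx': 531.2024590918414, 'fy': 531.2024590918414, 'cx': 279.51093294891945, 'cy': 207.3617086271079, 'k1': 0.036789844226934265, 'position': array([ 1.58153663, -0.57380051,  1.44598113]), 'attitude': array([ 0.8021364 ,  0.48495129, -0.18128032, -0.29755148])}
top {'fx': 500.789263857928, 'fy': 500.789263857928, 'cx': 285.3709444584981, 'cy': 211.46271195676113, 'k1': -0.1072273439999657, 'position': array([ 0.28560721, -0.04908564,  1.43115851]), 'attitude': array([-0.69611672,  0.7111445 , -0.05857746,  0.0791435 ])}
wrist {'fx': 377.20526747441943, 'fy': 377.20526747441943, 'cx': 278.8324558996843, 'cy': 205.5156222941128, 'k1': -0.07098647210472132, 'position': array([ 0.23975773, -0.58031123,  0.38441147]), 'attitude': array([ 0.79539373, -0.59387256, -0.07360803,  0.09615636])}
```

View pics/scene0.png

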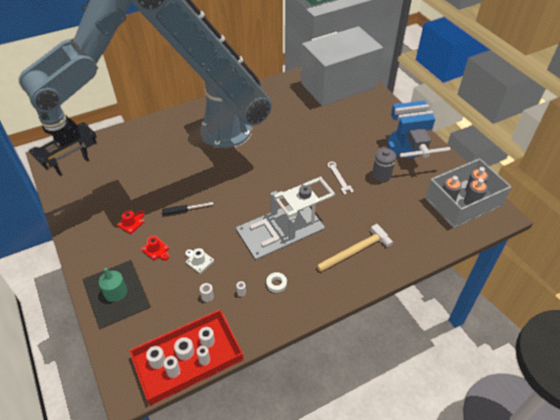

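View pics/top0.png

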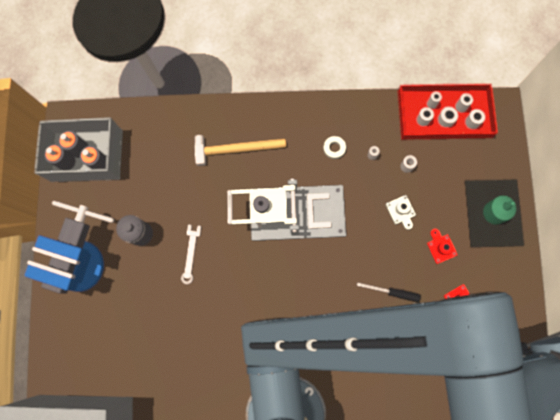

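View pics/wrist0.png

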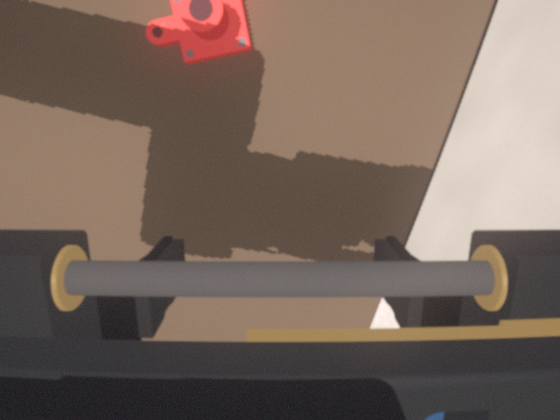

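The top view shows three flange-with-boss parts: the aluminium one at (401,210), and red ones at (441,247) and (457,293). The aluminium one fits the description. The jig is at (290,210) with its leaf folded to the left. I'll confirm with an enlarged crop.

```bash
cat > h.py <<'E'
import numpy as np, cv2
from scipy.spatial.transform import Rotation as R
from rig import robot
def ray(c,u,v):
    K=np.array([[c["fx"],0,c["cx"]],[0,c["fy"],c["cy"]],[0,0,1.]])
    p=cv2.undistortPoints(np.array([[[u,v]]],float),K,np.array([c["k1"],0,0,0.]))[0,0]
    return R.from_quat(c["attitude"]).apply([p[0],p[1],1.])
def onz(c,u,v,z):
    d=ray(c,u,v); P=c["position"]; return P+d*(z-P[2])/d[2]
def proj(c,X):
    r=R.from_quat(c["attitude"]).inv()
    K=np.array([[c["fx"],0,c["cx"]],[0,c["fy"],c["cy"]],[0,0,1.]])
    p=r.apply(np.atleast_2d(X)-c["position"])
    q,_=cv2.projectPoints(p.reshape(-1,1,3),np.zeros(3),np.zeros(3),K,np.array([c["k1"],0,0,0.]))
    return q[:,0]
def tri(c1,p1,c2,p2):
    d1=ray(c1,*p1);d2=ray(c2,*p2);d1/=np.linalg.norm(d1);d2/=np.linalg.norm(d2)
    A=np.stack([d1,-d2],1);s=np.linalg.lstsq(A,c2["position"]-c1["position"],rcond=None)[0]
    a=c1["position"]+s[0]*d1;b=c2["position"]+s[1]*d2
    return (a+b)/2,np.linalg.norm(a-b)
def crop(c,x0,y0,x1,y1,s,name):
    im=c["pixels"][y0:y1,x0:x1,::-1]
    cv2.imwrite("pics/"+name,cv2.resize(im,None,fx=s,fy=s,interpolation=cv2.INTER_CUBIC))
E
python3 - <<'E'
from h import *
c=robot.camera("top"); crop(c,220,165,430,265,3.8,"t1.png")
c=robot.camera("scene"); crop(c,180,165,340,285,5,"s1.png")
E
```

```text
(no output)
```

View pics/t1.png

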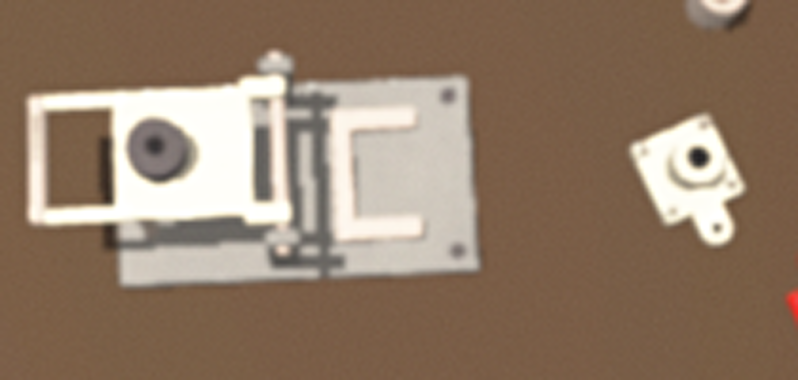

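View pics/s1.png

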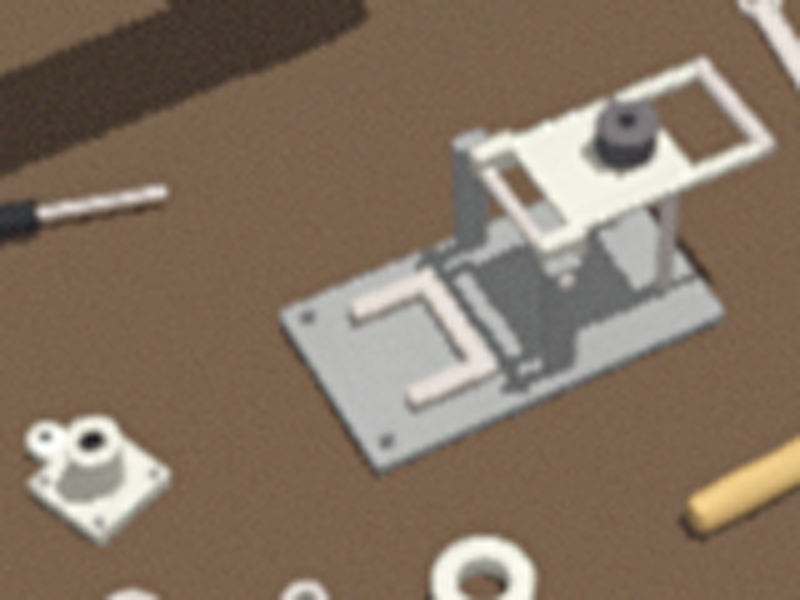

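```bash
python3 - <<'E'
from h import *
np.set_printoptions(precision=4,suppress=True)
c=robot.camera("top"); s=robot.camera("scene")
f=lambda x,y:((x+.5)/3.8-.5+220,(y+.5)/3.8-.5+165)
g=lambda x,y:((x+.5)/5-.5+180,(y+.5)/5-.5+165)
for n,x,y,z in [("plA",467,77,.012),("plB",478,268,.012),("plC",121,286,.012),("fenceU",356,128,.024),("fenceL",358,216,.024),
 ("boss",698,157,.054),("lug",717,228,.014),("c1",706,112,.014),("c2",632,150,.014),("c3",670,224,.014),("c4",745,188,.014),("barU",38,97,.124),("barL",38,222,.124),("lboss",155,146,.152)]:
    print("top",n,onz(c,*f(x,y),z))
for n,x,y,z in [("plA",380,472,.012),("plB",282,314,.012),("plC?",722,312,.012),("fU",470,360,.024),("fL",415,285,.024),("boss",93,441,.054),("lug",45,440,.014),("bar1",703,62,.124),("bar2",772,146,.124),("lboss",628,122,.152)]:
    print("sc",n,onz(s,*g(x,y),z))
E
```

```text
top plA [ 0.6414 -0.1783  0.012 ]
top plB [ 0.4933 -0.1806  0.012 ]
top plC [0.4859 0.0885 0.012 ]
top fenceU [ 0.6007 -0.0916  0.024 ]
top fenceL [ 0.5331 -0.0912  0.024 ]
top boss [ 0.5659 -0.3427  0.054 ]
top lug [ 0.519  -0.3622  0.014 ]
top c1 [ 0.609  -0.3597  0.014 ]
top c2 [ 0.5807 -0.3012  0.014 ]
top c3 [ 0.523  -0.3267  0.014 ]
top c4 [ 0.5492 -0.3855  0.014 ]
top barU [0.6066 0.1361 0.124 ]
top barL [0.5165 0.1358 0.124 ]
top lboss [0.5629 0.0509 0.152 ]
sc plA [ 0.6463 -0.1764  0.012 ]
sc plB [ 0.4952 -0.1781  0.012 ]
sc plC? [0.6351 0.0916 0.012 ]
sc fU [ 0.5996 -0.0857  0.024 ]
sc fL [ 0.5238 -0.0894  0.024 ]
sc boss [ 0.5657 -0.3409  0.054 ]
sc lug [ 0.5209 -0.362   0.014 ]
sc bar1 [0.5127 0.1413 0.124 ]
sc bar2 [0.6019 0.1425 0.124 ]
sc lboss [0.5598 0.0541 0.152 ]
```

```bash
cat >> h.py <<'E'
np.set_printoptions(precision=4,suppress=True)
def go(pos,yaw,o=None):
    "shift mm & rotvec deg in the tool frame to reach pos, tool down with tool-x at yaw deg"
    o=o or robot.get_obs(); r=R.from_quat(o["tool_rot"])
    t=R.from_euler('z',yaw,degrees=True)*R.from_euler('x',180,degrees=True)
    print("shift",np.round(r.inv().apply(np.array(pos)-o["position"])*1000,1),"rot",np.round((r.inv()*t).as_rotvec(degrees=True),2))
E
python3 - <<'E'
from h import *
c=robot.camera("wrist"); o=robot.get_obs()
r=R.from_quat(o["tool_rot"])
print("cam in tool",r.inv().apply(c["position"]-o["position"]), "look",r.inv().apply(R.from_quat(c["attitude"]).apply([0,0,1])))
print(proj(c,[o["position"], o["position"]+r.apply([0.05,0,.15]),o["position"]+r.apply([0.1,0,.15])]))
go([.566-.05*np.cos(.408),-.342-.05*np.sin(.408),.223],23.4)
E
```

```text
cam in tool [ 0.0651 -0.0002 -0.1626] look [-0.2407 -0.0011  0.9706]
[[279.6048 257.7055]
 [279.4721 131.2904]
 [279.4878  67.3573]]
shift [ 396.  -130.3   -0.5] rot [-0.02 -0.   -6.91]
```

>>> carry_out(series=[[25,-8,0,0,0,-0.5,1],[75,-25,0,0,0,-1.5,1],[135,-44,0,0,0,-2.5,1],[195,-64,0,0,0,-3.5,1],[255,-84,0,0,0,-4.5,1],[315,-104,0,0,0,-5.5,1],[370,-122,0,0,0,-6.5,1],[396,-130,0,0,0,-6.9,1]])

```text
time: 1.4
position: [0.5228, -0.3596, 0.2225]
tool_rot: [0.979, 0.205, 0.0, -0.0]
ft_force: [-0.6, -1.0, -0.3]
grip_width: 0.0873
```

```bash
python3 - <<'E'
from h import *
c=robot.camera("wrist"); o=robot.get_obs(); print(o["time"],o["position"])
cv2.imwrite("pics/w1.png",c["pixels"][:,:,::-1])
E
```

```text
1.45 [ 0.5248 -0.3582  0.2225]
```

View pics/w1.png

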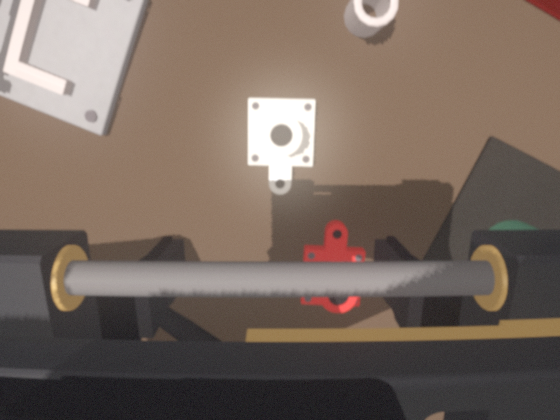

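```bash
python3 - <<'E'
from h import *
c=robot.camera("wrist"); o=robot.get_obs()
crop(c,230,80,335,205,4.8,"w1b.png")
im=c["pixels"]; m=((im.min(2)>185)).astype(np.uint8); m[:80]=0;m[205:]=0;m[:,:230]=0;m[:,330:]=0
g=im[...,0]
# boss hole: dark blob near 282,135 
d=(g<110).astype(np.uint8)
n,l,s,ce=cv2.connectedComponentsWithStats(d[80:205,230:330])
for i in range(1,n):
    if 10<s[i,4]<800: print(s[i],ce[i]+[230,80])
cs,_=cv2.findContours(m,cv2.RETR_EXTERNAL,cv2.CHAIN_APPROX_NONE)
k=max(cs,key=cv2.contourArea); print(cv2.contourArea(k),cv2.boundingRect(k))
E
```

```text
[ 90 120  10   5  20] [326.1 202.7]
4693.5 (248, 102, 68, 85)
```

View pics/w1b.png

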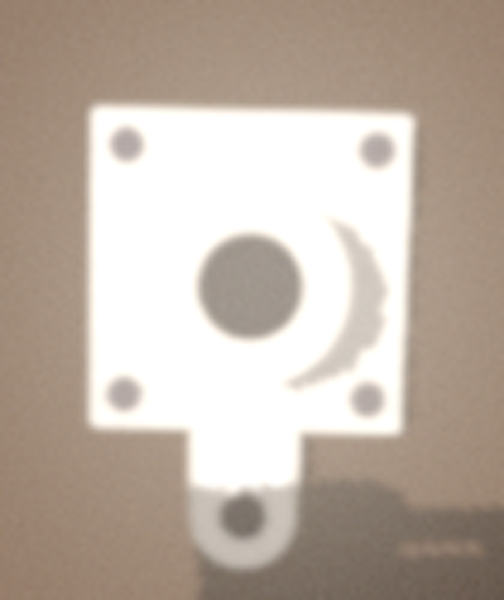

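```bash
python3 - <<'E'
from h import *
c=robot.camera("wrist"); o=robot.get_obs(); print(o["time"],o["position"],R.from_quat(o["tool_rot"]).as_euler('ZYX',degrees=True))
g=c["pixels"]; crop(c,230,80,335,205,4.8,"w1c.png")
for n,x,y,z in [("boss",249,286,.054),("lug",243,515,.014),("h1",127,145,.014),("h2",377,151,.014),("h3",124,394,.014),("h4",367,399,.014)]:
    print(n,onz(c,230+(x+.5)/4.8-.5,80+(y+.5)/4.8-.5,z))
E
```

```text
1.55 [ 0.5212 -0.361   0.2224] [  23.5612    0.0137 -179.9909]
boss [ 0.5625 -0.3443  0.054 ]
lug [ 0.5163 -0.3635  0.014 ]
h1 [ 0.5759 -0.3121  0.014 ]
h2 [ 0.5949 -0.3583  0.014 ]
h3 [ 0.5297 -0.3309  0.014 ]
h4 [ 0.5488 -0.3771  0.014 ]
```

View pics/w1c.png

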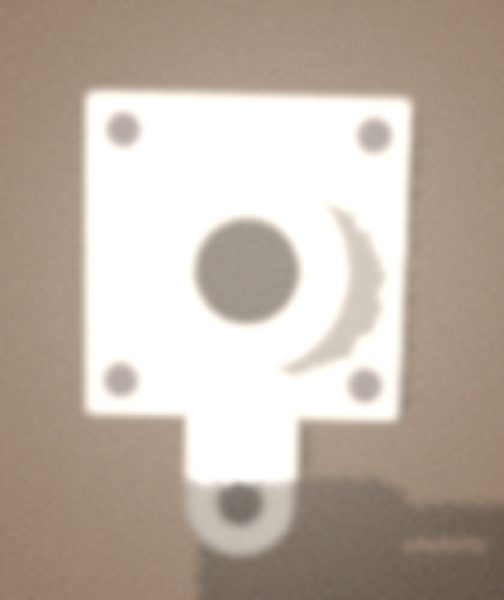

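```bash
python3 - <<'E'
from h import *
for k in range(2):
    c=robot.camera("wrist"); o=robot.get_obs(); print(o["time"],o["position"],c["position"])
    g=c["pixels"][...,1]
    d=(g[80:205,230:335]<215).astype(np.uint8)
    n,l,s,ce=cv2.connectedComponentsWithStats(d)
    for i in range(1,n):
        if 15<s[i,4]<700:
            u,v=ce[i]+[230,80]; z=.054 if s[i,4]>250 else .014
            print(s[i,4],u,v,onz(c,u,v,z))
E
```

```text
1.6 [ 0.5202 -0.3619  0.2223] [ 0.5808 -0.3348  0.385 ]
35 254.45714285714286 103.91428571428571 [ 0.5786 -0.3099  0.014 ]
39 306.87179487179486 105.12820512820512 [ 0.5976 -0.3563  0.014 ]
382 280.30366492146595 133.40314136125653 [ 0.5648 -0.3428  0.054 ]
166 302.27710843373495 139.8975903614458 [ 0.5658 -0.3659  0.014 ]
36 254.13888888888889 156.38888888888889 [ 0.5322 -0.3291  0.014 ]
35 305.0857142857143 157.54285714285714 [ 0.5512 -0.3755  0.014 ]
1.65 [ 0.5196 -0.3624  0.2223] [ 0.58   -0.3358  0.385 ]
33 254.06060606060606 102.42424242424242 [ 0.5787 -0.31    0.014 ]
35 306.42857142857144 103.77142857142857 [ 0.5975 -0.3564  0.014 ]
383 279.7180156657963 131.61618798955612 [ 0.565  -0.3426  0.054 ]
173 301.5491329479769 138.89017341040463 [ 0.5653 -0.3657  0.014 ]
34 253.73529411764707 155.0 [ 0.5323 -0.3291  0.014 ]
35 304.7142857142857 156.0285714285714 [ 0.5513 -0.3754  0.014 ]
```

```bash
python3 - <<'E'
from h import *
go([.565,-.3427,.020],22.4)
E
```

```text
shift [ 49.6  -0.  202.3] rot [-0.03  0.04  0.98]
```

>>> carry_out(series=[[15,0,20,0,0,0.5,1],[35,0,60,0,0,1,1],[49.6,0,105,0,0,1,1],[49.6,0,145,0,0,1,1],[49.6,0,175,0,0,1,1],[49.6,0,195,0,0,1,1],[49.6,0,202,0,0,1,1],[49.6,0,202,0,0,1,1]], force=25)

```text
time: 2.65
position: [0.5651, -0.3431, 0.0203]
tool_rot: [0.981, 0.194, -0.0, -0.0]
ft_force: [-0.5, 0.4, -0.3]
grip_width: 0.087
```

>>> carry_out(series=[[0,0,0,0,0,0,-0.4],[0,0,0,0,0,0,-1],[0,0,0,0,0,0,-1],[0,0,0,0,0,0,-1],[0,0,0,0,0,0,-1],[0,0,0,0,0,0,-1]])

```text
time: 3.4
position: [0.5651, -0.3431, 0.0203]
tool_rot: [0.981, 0.194, -0.0, -0.0]
ft_force: [-0.3, 0.9, 0.2]
grip_width: 0.0349
```

```bash
python3 - <<'E'
from h import *
go([.569,-.240,.12],92)
E
```

```text
shift [ 42.8 -93.9 -99.8] rot [ -0.02   0.02 -69.64]
```

>>> carry_out(series=[[0,0,-25,0,0,0,-1],[0,0,-65,0,0,-9,-1],[8,-16,-95,0,0,-19,-1],[16,-34,-100,0,0,-29,-1],[24,-54,-100,0,0,-39,-1],[32,-72,-100,0,0,-49,-1],[40,-86,-100,0,0,-59.5,-1],[42.8,-94,-100,0,0,-69.6,-1]])

```text
time: 4.4
position: [0.5681, -0.2382, 0.1191]
tool_rot: [0.693, 0.721, -0.0, -0.002]
ft_force: [-0.2, 0.3, -4.6]
grip_width: 0.0353
```

>>> carry_out(series=[[0,0,0,0,0,0,-1],[0,0,0,0,0,0,-1]])

```text
time: 4.65
position: [0.5676, -0.2381, 0.1185]
tool_rot: [0.693, 0.721, -0.001, -0.002]
ft_force: [0.7, -0.4, -3.9]
grip_width: 0.0355
```

```bash
python3 - <<'E'
from h import *
c=robot.camera("wrist"); o=robot.get_obs(); print(o["time"],o["position"],R.from_quat(o["tool_rot"]).as_euler('ZYX',degrees=True),o["grip_width"],o["ft_force"])
print(c["position"])
cv2.imwrite("pics/w2.png",c["pixels"][:,:,::-1])
E
```

```text
4.7 [ 0.5679 -0.2385  0.1187] [  92.2098   -0.1215 -179.7988] 0.03555183318888749 [ 0.055  -0.7392 -4.3787]
[ 0.5653 -0.173   0.2813]
```

View pics/w2.png

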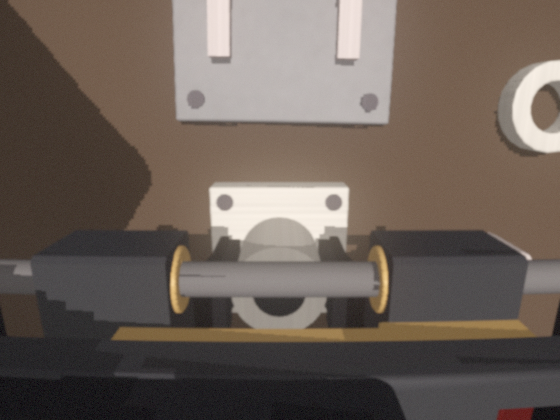

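>>> carry_out(series=[[20,0,-5,0,0,0,-1],[45,0,-15,0,0,0,-1],[60,0,-20,0,0,0,-1],[60,0,-20,0,0,0,-1],[60,0,-20,0,0,0,-1],[60,0,-20,0,0,0,-1]])

```text
time: 5.45
position: [0.5657, -0.1792, 0.1386]
tool_rot: [0.694, 0.72, -0.001, -0.002]
ft_force: [0.3, 0.5, -3.3]
grip_width: 0.0352
```

```bash
python3 - <<'E'
from h import *
c=robot.camera("wrist"); o=robot.get_obs(); print(o["time"],o["position"],R.from_quat(o["tool_rot"]).as_euler('ZYX',degrees=True),o["grip_width"],o["ft_force"])
print(c["position"],c["attitude"])
cv2.imwrite("pics/w3.png",c["pixels"][:,:,::-1])
crop(c,160,0,420,195,3,"w3b.png")
import pickle; pickle.dump(c,open("c3.pkl","wb"))
E
```

```text
5.5 [ 0.5656 -0.1792  0.1386] [  92.1641   -0.1114 -179.7935] 0.035795284729233885 [ 0.2125  0.5364 -3.7653]
[ 0.5633 -0.1139  0.3015] [0.9926 0.019  0.0009 0.1202]
```

View pics/w3b.png

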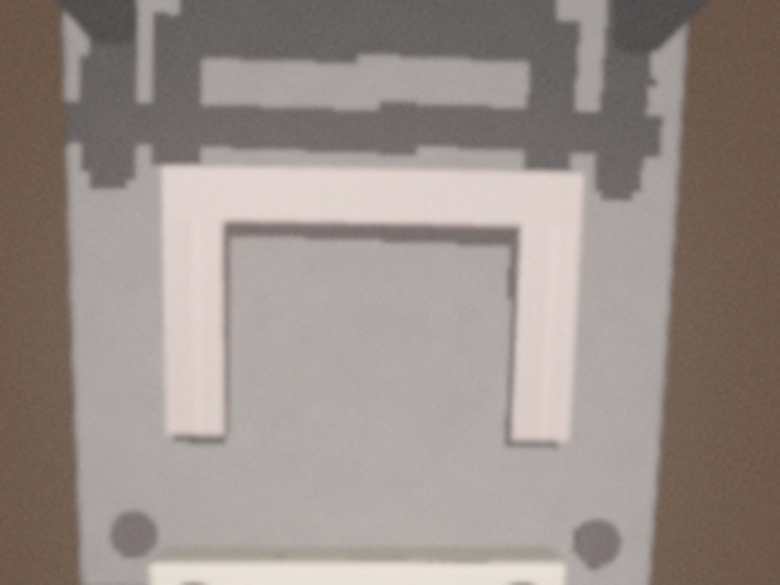

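```bash
python3 - <<'E'
from h import *
import pickle; c=pickle.load(open("c3.pkl","rb"))
f=lambda x,y:((x+.5)/3-.5+160,(y+.5)/3-.5)
P={}
for n,x,y,z in [("fL",228,223,.024),("fR",519,229,.024),("cL0",226,240,.024),("cL1",225,434,.024),("cR0",519,240,.024),("cR1",512,438,.024),("oL",162,167,.024),("oR",583,173,.024),("oLb",166,434,.024),("oRb",569,440,.024),("pL0",68,200,.012),("pL1",80,570,.012),("pR0",678,200,.012),("pR1",655,550,.012),("brL",151,563,.132),("brR",565,563,.132),("bh1",133,534,.012),("bh2",597,543,.012)]:
    P[n]=onz(c,*f(x,y),z); print(n,P[n])
a=lambda p,q:np.degrees(np.arctan2(*(P[q]-P[p])[[1,0]]))
print("fence dir+90",a("fR","fL")-90+180 if 0 else a("fR","fL"),"cheeks",a("cL1","cL0"),a("cR1","cR0"),a("oLb","oL"),a("oRb","oR"),"plate",a("pL1","pL0"),a("pR1","pR0"),"br",a("brR","brL"),"holes",a("bh2","bh1"))
o=robot.get_obs(); print(o["position"],R.from_quat(o["tool_rot"]).as_euler('ZYX',degrees=True))
E
```

```text
fL [ 0.5311 -0.088   0.024 ]
fR [ 0.5994 -0.0867  0.024 ]
cL0 [ 0.5307 -0.0918  0.024 ]
cL1 [ 0.5311 -0.1373  0.024 ]
cR0 [ 0.5996 -0.0892  0.024 ]
cR1 [ 0.601  -0.1356  0.024 ]
oL [ 0.5154 -0.0758  0.024 ]
oR [ 0.6136 -0.0734  0.024 ]
oLb [ 0.5166 -0.1378  0.024 ]
oRb [ 0.6149 -0.1355  0.024 ]
pL0 [ 0.4903 -0.0825  0.012 ]
pL1 [ 0.492 -0.175  0.012]
pR0 [ 0.6396 -0.0768  0.012 ]
pR1 [ 0.642  -0.1639  0.012 ]
brL [ 0.5325 -0.1482  0.132 ]
brR [ 0.5957 -0.1458  0.132 ]
bh1 [ 0.506 -0.165  0.012]
bh2 [ 0.6266 -0.1627  0.012 ]
fence dir+90 -178.94559282843255 cheeks 90.51092780307995 91.72370352555704 91.11395175618881 91.27498928028864 plate 91.05804822797616 91.5702267596782 br -177.79731397582552 holes -178.92296649921929
[ 0.5656 -0.1792  0.1386] [  92.1641   -0.1114 -179.7935]
```

```bash
python3 - <<'E'
from h import *
go([.5658,-.126,.060],91.2)
go([.5658,-.126,.0335],91.2)
go([.5657,-.119,.0335],91.2)
E
```

```text
shift [53.   2.5 78.7] rot [-0.21 -0.11  0.96]
shift [ 53.    2.6 105.2] rot [-0.21 -0.11  0.96]
shift [ 60.    2.7 105.2] rot [-0.21 -0.11  0.96]
```

>>> carry_out(series=[[20,1,15,-0.1,0,0.5,-1],[45,2,40,-0.2,-0.1,1,-1],[53,2.5,65,-0.2,-0.1,1,-1],[53,2.5,85,-0.2,-0.1,1,-1],[53,2.5,97,-0.2,-0.1,1,-1],[53,2.6,103,-0.2,-0.1,1,-1],[53,2.6,104.5,-0.2,-0.1,1,-1],[53,2.6,104.5,-0.2,-0.1,1,-1]])

```text
time: 6.5
position: [0.5662, -0.1263, 0.0347]
tool_rot: [0.7, 0.714, 0.0, 0.0]
ft_force: [-0.1, -0.5, -4.2]
grip_width: 0.0358
```

```bash
python3 - <<'E'
from h import *
c=robot.camera("wrist"); o=robot.get_obs(); print(o["time"],o["position"],R.from_quat(o["tool_rot"]).as_euler('ZYX',degrees=True),o["grip_width"],o["ft_force"])
crop(c,140,20,420,230,2.8,"w4.png")
c=robot.camera("scene");crop(c,180,165,340,285,5,"s4.png")
E
```

```text
6.55 [ 0.5663 -0.1263  0.0348] [ 91.1511   0.0207 179.9392] 0.03512492818728217 [ 0.5307  0.0541 -3.372 ]
```

View pics/w4.png

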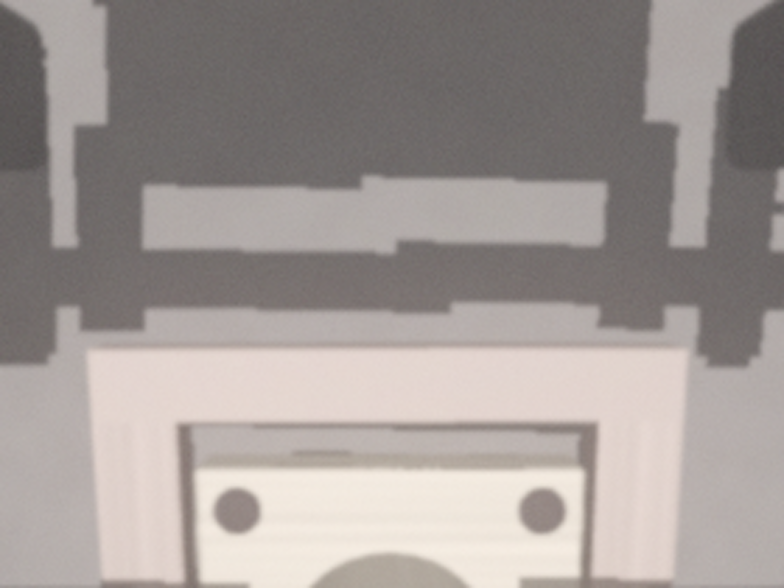

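View pics/s4.png

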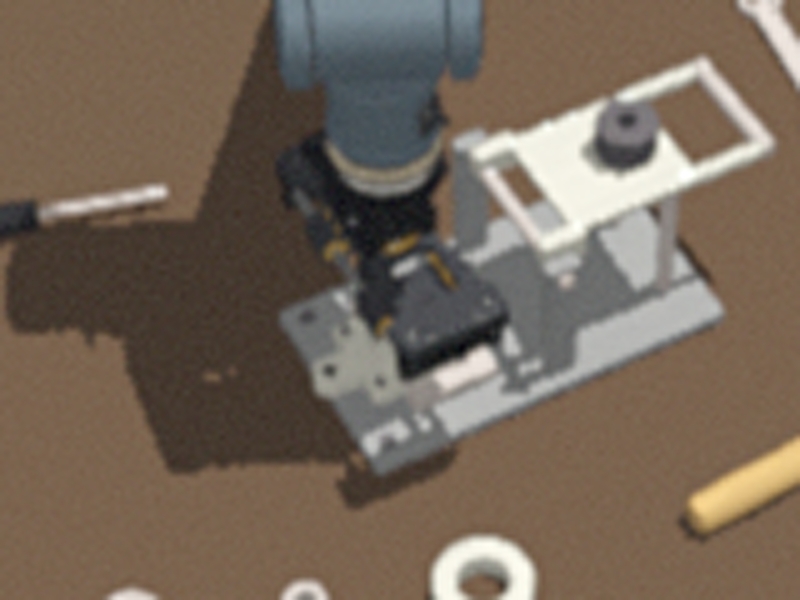

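>>> carry_out(series=[[2,0,0,0,0,0,-1],[4,0,1,0,0,0,-1],[5,0,2,0,0,0,-1],[6,0,2.5,0,0,0,-1],[7,0,2.5,0,0,0,-1],[7.5,0,2.5,0,0,0,-1],[7.5,0,2.5,0,0,0,-1]], force=12)

```text
time: 7.48
position: [0.5663, -0.1192, 0.0324]
tool_rot: [0.7, 0.714, 0.0, 0.001]
ft_force: [-0.9, -2.2, -3.3]
grip_width: 0.0362
```

```bash
python3 - <<'E'
from h import *
c=robot.camera("wrist"); o=robot.get_obs(); print(o["time"],o["position"],R.from_quat(o["tool_rot"]).as_euler('ZYX',degrees=True),o["grip_width"],o["ft_force"])
crop(c,140,120,420,230,2.8,"w5.png")
E
```

```text
7.525 [ 0.5663 -0.1192  0.0324] [ 91.1691   0.0579 179.9233] 0.035457543030346615 [ 0.0902 -2.0327 -3.3911]
```

View pics/w5.png

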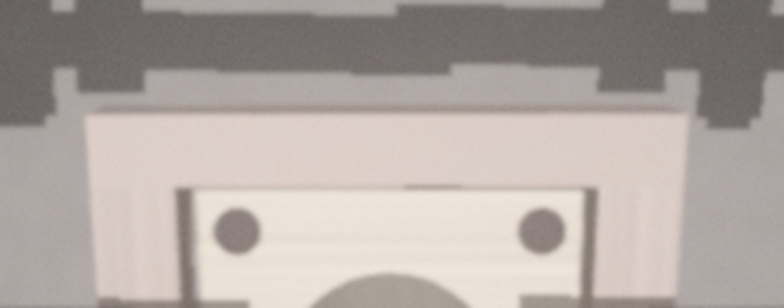

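>>> carry_out(series=[[0.5,0,0.5,0,0,0,-1],[1,0,1,0,0,0,-1],[1.5,0,1,0,0,0,-1],[1.5,0,1,0,0,0,-1]])

```text
time: 8.02
position: [0.5664, -0.1192, 0.0322]
tool_rot: [0.7, 0.715, -0.001, 0.002]
ft_force: [-2.9, -6.7, 1.9]
grip_width: 0.0358
```

>>> carry_out(series=[[0,0,0,0,0,0,0],[0,0,0,0,0,0,0.3],[0,0,0,0,0,0,0.6],[0,0,0,0,0,0,0.6],[0,0,-15,0,0,0,0.6],[0,0,-50,0,0,0,0.6],[-20,0,-100,0,0,0,0.6],[-30,0,-130,0,0,0,0.6]])

```text
time: 9.02
position: [0.568, -0.1499, 0.1659]
tool_rot: [0.7, 0.715, 0.0, 0.004]
ft_force: [0.4, 0.3, -0.1]
grip_width: 0.0694
```

>>> carry_out(series=[[0,0,0,0,0,0,0.6],[0,0,0,0,0,0,0.6]])

```text
time: 9.28
position: [0.5675, -0.1494, 0.166]
tool_rot: [0.7, 0.715, 0.0, 0.004]
ft_force: [-0.1, 0.2, -0.6]
grip_width: 0.0695
```

```bash
python3 - <<'E'
from h import *
c=robot.camera("wrist"); o=robot.get_obs(); print(o["time"],o["position"],R.from_quat(o["tool_rot"]).as_euler('ZYX',degrees=True),o["grip_width"],o["ft_force"])
crop(c,140,40,420,250,2.8,"w6.png")
import pickle; pickle.dump(c,open("c6.pkl","wb"))
E
```

```text
9.325 [ 0.567  -0.1491  0.1651] [ 91.222    0.2484 179.7686] 0.06987025098395691 [-0.2554 -0.1368 -0.618 ]
```

View pics/w6.png

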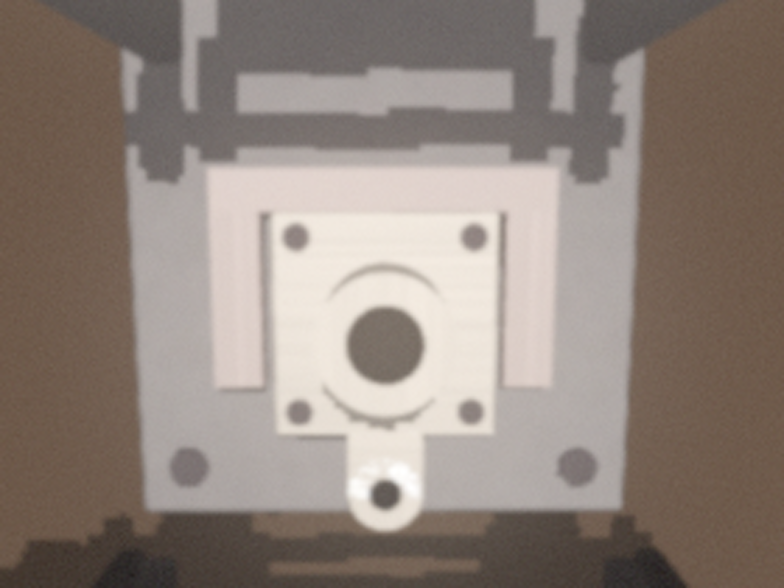

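The wrist view shows the bracket flush with the fence: flange edge at crop (272–498, 212), lug pointing out at (385,495). Next I'll move to look at the grip bar.

```bash
python3 - <<'E'
from h import *
o=robot.get_obs(); print(o["q"])
go([.530,.136,.25],1.2)
E
```

```text
[-0.4465  0.5449  1.5923 -0.0024  0.9988 -0.4665]
shift [285.4 -30.6 -86.3] rot [ 0.38  0.01 90.02]
```

>>> carry_out(series=[[0,0,-20,0,0,8,0.03],[10,-2,-50,0,0,18,0.03],[45,-5,-75,0,0,28,0.03],[95,-10,-86,0.1,0,38,0.03],[145,-15,-86,0.2,0,48,0.03],[195,-21,-86,0.2,0,58,0.03],[240,-26,-86,0.3,0,68,0.03],[270,-29,-86,0.3,0,78,0.03]])

```text
time: 10.32
position: [0.53, 0.1231, 0.2479]
tool_rot: [0.994, 0.113, -0.002, 0.0]
ft_force: [0.8, -0.5, -0.1]
grip_width: 0.0451
```

```bash
python3 - <<'E'
from h import *
go([.530,.136,.25],1.2)
E
```

```text
shift [  2.9 -12.6  -2.1] rot [ 0.02  0.24 11.81]
```

>>> carry_out(series=[[2,-8,-1,0,0.1,6,0.03],[3,-12.6,-2,0,0.2,11.8,0.03],[3,-12.6,-2,0,0.2,11.8,0.03],[3,-12.6,-2,0,0.2,11.8,0.03]])

```text
time: 10.82
position: [0.5294, 0.136, 0.2489]
tool_rot: [1.0, 0.011, -0.001, 0.0]
ft_force: [-0.6, -0.2, -0.4]
grip_width: 0.0447
```

```bash
python3 - <<'E'
from h import *
c=robot.camera("wrist"); o=robot.get_obs(); print(o["time"],o["position"],R.from_quat(o["tool_rot"]).as_euler('ZYX',degrees=True),o["grip_width"])
cv2.imwrite("pics/w7.png",c["pixels"][:,:,::-1])
print(proj(c,[[.5607,.136,.124],[.5607+.037,.1367,.124],[.5607-.037,.135,.124]]))
import pickle; pickle.dump(c,open("c7.pkl","wb"))
E
```

```text
10.875 [0.5296 0.1359 0.2492] [  1.2726   0.1319 179.9652] 0.0448033690147812
[[280.1452 157.1654]
 [280.3746 107.3349]
 [280.3077 204.3081]]
```

View pics/w7.png

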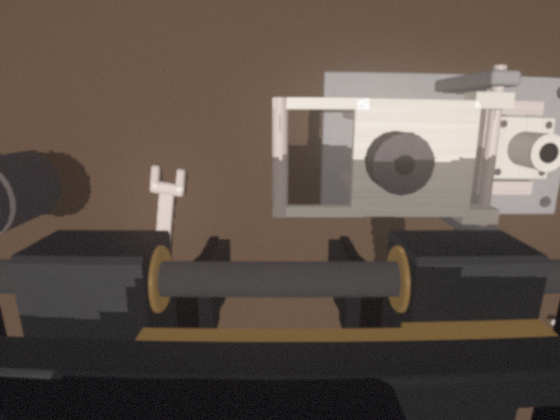

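```bash
python3 - <<'E'
from h import *
go([.5607,.136,.105],1.2)
E
```

```text
shift [ 31.4   0.5 144.1] rot [0.03 0.13 0.07]
```

>>> carry_out(series=[[15,0,5,0,0,0,0.03],[31.4,0.4,30,0,0.1,0,0.03],[31.4,0.5,65,0,0.1,0,0.03],[31.4,0.5,100,0,0.1,0,0.03],[31.4,0.5,125,0,0.1,0,0.03],[31.4,0.5,140,0,0.1,0,0.03],[31.4,0.5,144,0,0.1,0,0.03],[31.4,0.5,144,0,0.1,0,0.03]], force=15)

```text
time: 11.88
position: [0.5614, 0.1359, 0.1054]
tool_rot: [1.0, 0.011, 0.0, 0.0]
ft_force: [0.7, -0.1, 0.5]
grip_width: 0.0451
```

>>> carry_out(series=[[0,0,0,0,0,0,-0.5],[0,0,0,0,0,0,-1],[0,0,0,0,0,0,-1],[0,0,0,0,0,0,-1],[0,0,0,0,0,0,-1]])

```text
time: 12.5
position: [0.5615, 0.136, 0.1056]
tool_rot: [1.0, 0.011, 0.0, 0.0]
ft_force: [-1.0, -0.2, 1.7]
grip_width: 0.0111
```

```bash
python3 - <<'E'
from h import *
f0=np.arctan2(12,170);Rr=170.4
for t in list(range(0,80,3))+[76.8]:
    p=f0+np.radians(t); print(t,round(Rr*(np.cos(f0)-np.cos(p)),1),round(-Rr*(np.sin(p)-np.sin(f0)),1))
E
```

```text
0 0.0 -0.0
3 0.9 -8.9
6 2.2 -17.7
9 4.0 -26.4
12 6.2 -35.1
15 8.9 -43.6
18 12.0 -51.9
21 15.6 -60.1
24 19.6 -68.1
27 24.0 -75.9
30 28.8 -83.4
33 34.0 -90.6
36 39.5 -97.6
39 45.4 -104.3
42 51.7 -110.7
45 58.3 -116.7
48 65.2 -122.3
51 72.3 -127.6
54 79.8 -132.6
57 87.5 -137.1
60 95.4 -141.2
63 103.5 -144.9
66 111.8 -148.2
69 120.3 -151.0
72 128.9 -153.4
75 137.6 -155.3
78 146.4 -156.8
76.8 142.8 -156.2
```

>>> carry_out(series=[[0,0.3,-3,0,0,0,-1],[0,0.9,-8.9,0,0,0,-1],[0,2.2,-17.7,0,0,0,-1],[0,4,-26.4,0,0,0,-1],[0,6.2,-35.1,0,0,0,-1],[0,8.9,-43.6,0,0,0,-1],[0,12,-51.9,0,0,0,-1],[0,15.6,-60.1,0,0,0,-1]], force=25)

```text
time: 13.5
position: [0.5617, 0.1209, 0.1665]
tool_rot: [1.0, 0.011, 0.001, -0.0]
ft_force: [1.4, 4.6, -2.0]
grip_width: 0.0109
```

```bash
cat > arc.py <<'E'
from h import *
o=robot.get_obs(); p=o["position"]
d=np.array([np.cos(np.radians(91.2)),np.sin(np.radians(91.2))]); H=np.array([.5642,-.034])
x=(p[:2]-H)@d; z=p[2]+.019-.112
print(o["time"],p,"radius",np.hypot(x,z),"theta",np.degrees(np.arctan2(z,x))-4.04,o["ft_force"],o["grip_width"],R.from_quat(o["tool_rot"]).as_euler('ZYX',degrees=True))
E
python3 arc.py
```

```text
13.5 [0.5617 0.1209 0.1665] radius 0.1714417198044449 theta 21.35383131982488 [ 1.425   4.5721 -2.015 ] 0.010851948002406759 [   1.2502   -0.0582 -179.9553]
```

>>> carry_out(series=[[0,4,-7.6,0,0,0,-1],[0,8.4,-15.4,0,0,0,-1],[0,13.2,-22.9,0,0,0,-1],[0,18.4,-30.1,0,0,0,-1],[0,24,-37.1,0,0,0,-1],[0,29.9,-43.8,0,0,0,-1],[0,36.2,-50.2,0,0,0,-1],[0,42.8,-56.2,0,0,0,-1]])

```text
time: 14.5
position: [0.5627, 0.0798, 0.2246]
tool_rot: [1.0, 0.011, 0.001, -0.003]
ft_force: [-1.3, 9.5, 5.8]
grip_width: 0.0109
```

```bash
python3 arc.py; python3 - <<'E'
from h import *
c=robot.camera("scene"); crop(c,200,100,360,220,5,"s8.png")
E
```

```text
14.5 [0.5627 0.0798 0.2246] radius 0.17398451894505107 theta 45.09424237160505 [-1.2843  9.4704  5.7624] 0.010932184699740367 [   1.2169   -0.1376 -179.7099]
```

View pics/s8.png

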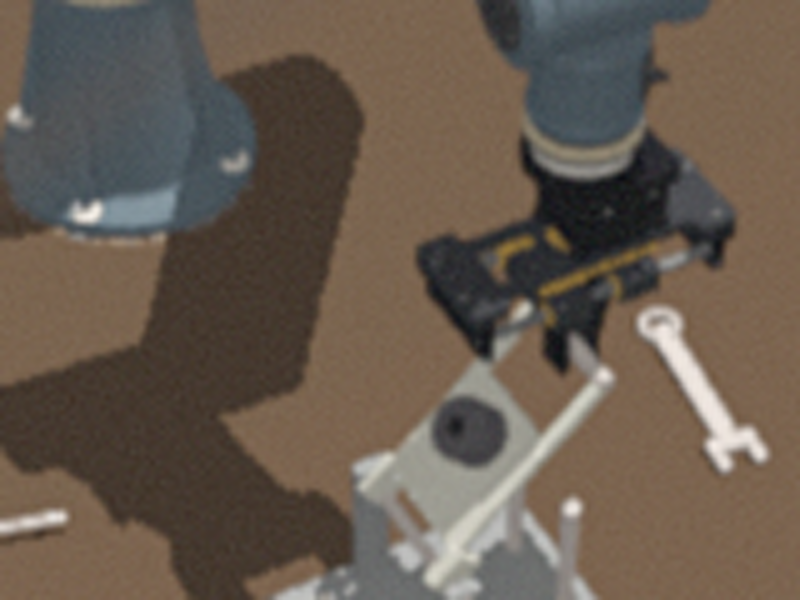

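>>> carry_out(series=[[0,0,0,0,0,0,-1],[0,0,0,0,0,0,-1]])

```text
time: 14.8
position: [0.5627, 0.0787, 0.2257]
tool_rot: [1.0, 0.01, 0.001, -0.002]
ft_force: [1.3, 3.1, 0.5]
grip_width: 0.0108
```

```bash
python3 arc.py; python3 - <<'E'
from h import *
c=robot.camera("wrist"); cv2.imwrite("pics/w8.png",c["pixels"][:,:,::-1])
E
```

```text
14.8 [0.5627 0.0787 0.2257] radius 0.17412768712965804 theta 45.62710880025583 [1.2515 3.1022 0.5195] 0.010834616597518401 [   1.1855   -0.1586 -179.7724]
```

View pics/w8.png

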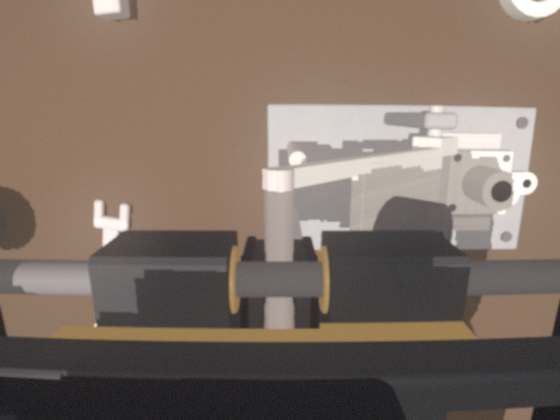

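>>> carry_out(series=[[0,4.5,-3.7,0,0,0,-1],[0,11,-8.6,0,0,0,-1],[0,18,-13.5,0,0,0,-1],[0,25.5,-18.2,0,0,0,-1],[0,33,-22.5,0,0,0,-1],[0,40,-25.9,0,0,0,-1],[0,45.2,-28.2,0,0,0,-1],[0,45.2,-28.2,0,0,0,-1]])

```text
time: 15.85
position: [0.5636, 0.0334, 0.2553]
tool_rot: [1.0, 0.01, 0.002, -0.002]
ft_force: [-1.0, 5.0, 5.5]
grip_width: 0.0109
```

```bash
python3 arc.py
```

```text
15.85 [0.5636 0.0334 0.2553] radius 0.1756839922445027 theta 63.41886084914392 [-0.9795  4.9576  5.4982] 0.010941383186189148 [   1.1587   -0.2039 -179.7248]
```

>>> carry_out(series=[[0,5,-2.2,0,0,0,-1],[0,11,-4.6,0,0,0,-1],[0,17,-6.8,0,0,0,-1],[0,23,-8.6,0,0,0,-1],[0,29,-10.2,0,0,0,-1],[0,34,-11.3,0,0,0,-1],[0,36,-11.7,0,0,0,-1],[0,36,-11.7,0,0,0,-1]])

```text
time: 16.85
position: [0.5642, -0.0029, 0.2667]
tool_rot: [1.0, 0.01, 0.002, -0.002]
ft_force: [1.0, 1.3, 1.5]
grip_width: 0.0109
```

```bash
python3 arc.py;  python3 - <<'E'
from h import *
import pickle
c=robot.camera("scene"); crop(c,200,100,360,220,5,"s9.png"); pickle.dump(c,open("cs9.pkl","wb"))
c=robot.camera("top"); crop(c,220,165,380,265,5,"t9.png"); pickle.dump(c,open("ct9.pkl","wb"))
c=robot.camera("wrist");cv2.imwrite("pics/w9.png",c["pixels"][:,:,::-1])
E
```

```text
16.85 [ 0.5642 -0.0029  0.2667] radius 0.17649828976046816 theta 75.81722302676688 [0.9564 1.2737 1.4807] 0.010934219034577738 [   1.1448   -0.186  -179.7323]
```

View pics/s9.png

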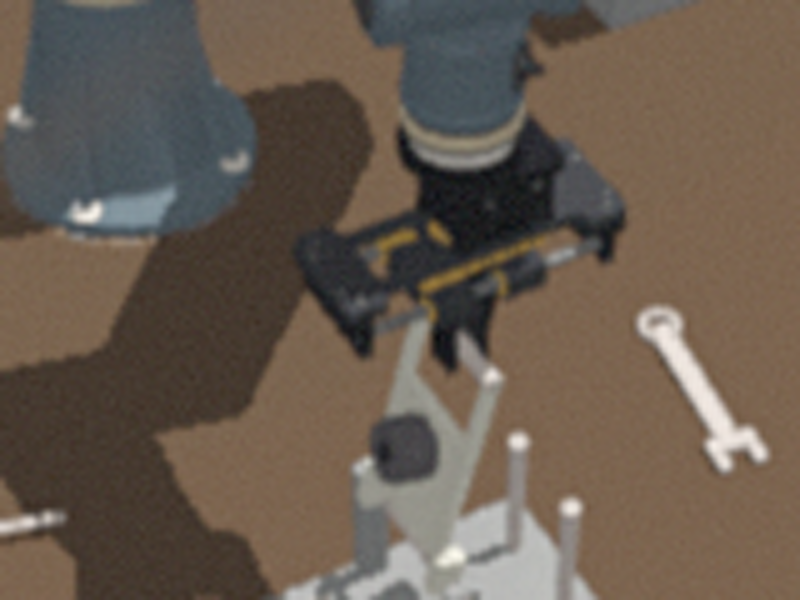

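View pics/t9.png

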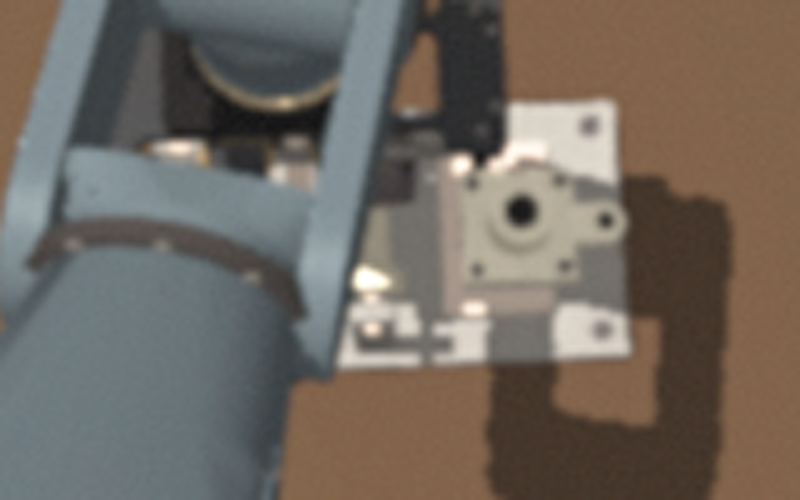

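View pics/w9.png

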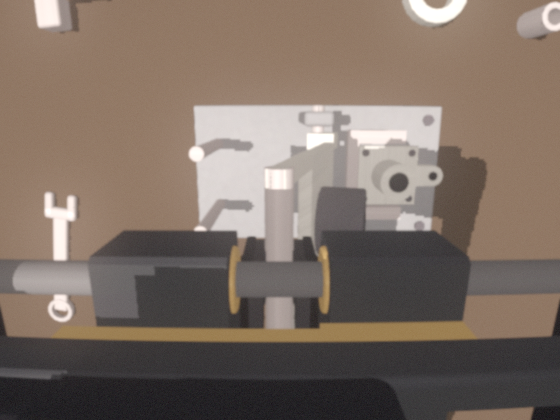

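```bash
python3 - <<'E'
from h import *
import pickle
c=pickle.load(open("cs9.pkl","rb")); f=lambda x,y:((x+.5)/5-.5+200,(y+.5)/5-.5+100)
w=robot.camera("wrist")
# bar end: triangulate scene & wrist
X,e=tri(c,f(492,377),w,(280,174)); print("bar end",X,e)
for u,v in [(319,110),(318,130)]: print("hinge pin",onz(w,u,v,.112))
print("bar pred", proj(w,[[.5642,-.0029,.2857],[.607,-.0029,.2857]]), proj(c,[[.607,-.0029,.280]]),f(492,377))
x=X[1]+.034-.0215*(X[0]-.564)*-1*0; z=X[2]-.112
print("theta",np.degrees(np.arctan2(z,X[1]+.034))-4.04, np.hypot(X[1]+.034,z))
E
python3 arc.py
```

```text
bar end [ 0.6061 -0.0023  0.2873] 0.0003707903469138145
hinge pin [ 0.6323 -0.033   0.112 ]
hinge pin [ 0.616  -0.0329  0.112 ]
bar pred [[279.7864 274.499 ]
 [282.1262 171.3844]] [[297.9576 176.9412]] (298.0, 175.0)
theta 75.6948741693961 0.1781502549638773
17.05 [ 0.5642 -0.0026  0.2667] radius 0.17649529437756056 theta 75.70860277285371 [-0.3911  1.3414  2.5375] 0.010743681590665959 [   1.1753   -0.1828 -179.7301]
```

>>> carry_out(series=[[0,1.5,-0.4,0,0,0,-1],[0,3,-0.7,0,0,0,-1],[0,3,-0.7,0,0,0,-1],[0,3,-0.7,0,0,0,-1],[0,3,-0.7,0,0,0,-1],[0,3,-0.7,0,0,0,-1],[0,3,-0.7,0,0,0,-1],[0,3,-0.7,0,0,0,-1]])

```text
time: 18.05
position: [0.5642, -0.0056, 0.2674]
tool_rot: [1.0, 0.01, 0.002, -0.002]
ft_force: [-0.3, 1.1, 1.9]
grip_width: 0.0115
```

```bash
python3 arc.py;  python3 - <<'E'
from h import *
s=robot.camera("scene"); crop(s,180,100,380,250,4,"s10.png")
w=robot.camera("wrist"); crop(w,180,90,460,290,2.8,"w10.png")
E
python3 arc.py
```

```text
18.05 [ 0.5642 -0.0056  0.2674] radius 0.1766702898178203 theta 76.71430323664364 [-0.345   1.0648  1.8981] 0.011462498083736625 [   1.178    -0.1842 -179.7341]
18.15 [ 0.5642 -0.0056  0.2674] radius 0.17666367732749053 theta 76.71700236580159 [0.5456 1.5523 1.7888] 0.011246415833524277 [   1.1736   -0.1841 -179.7324]
```

View pics/s10.png

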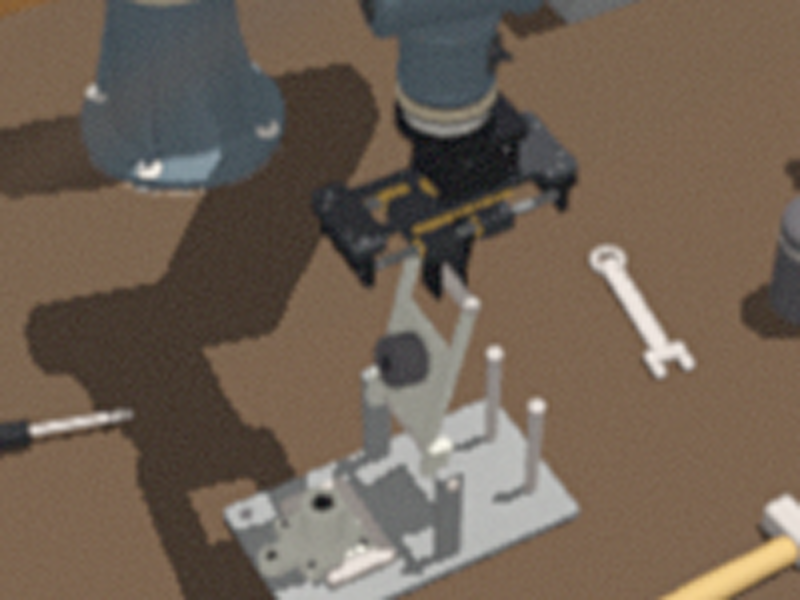

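View pics/w10.png

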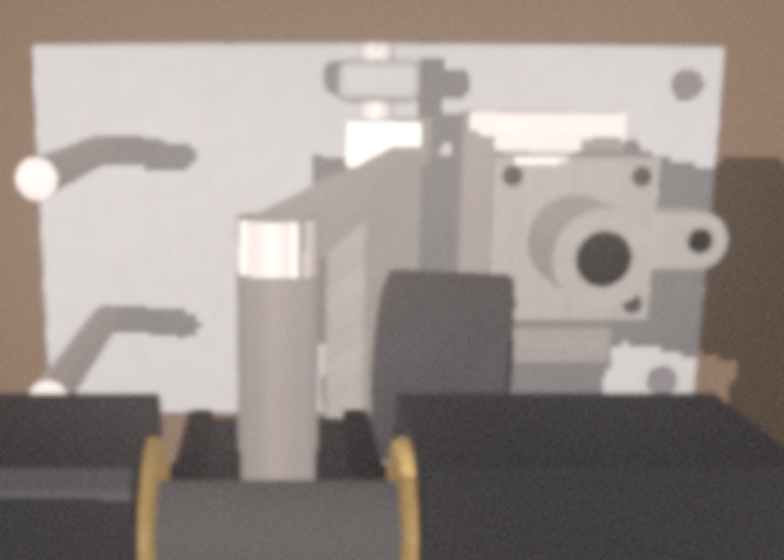

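The leaf stands just short of upright with the bar pinched (bar end at crop (278,250)). The bracket is still flush with the fence at crop x≈492, lug out at (700,240). Everything is still, so I'm handing in.

```bash
python3 -c "
from rig import robot
print(robot.hand_in())"; python3 arc.py
```

```text
the job is handed in; nothing more can be done
None
the job is handed in; nothing more can be done
```

I set the aluminium bracket in the nest and let go of it, then swung the leaf up to its balance point. I handed in at about 18 s of the 64 s allowed, with the gripper still holding the bar. No verdict was reported.

- **Bracket:** It was turned about 69° so the lug points out of the open side, lowered between the cheeks, and pushed against the fence with about 7 N before release. The last wrist picture shows it flush with the fence, square, and about 1 mm off centre sideways.
- **Leaf:** The last reading, worked out from the tool position, was 76.7° (1.339 rad), and the arm was still. A camera check a degree earlier gave 75.7°, matching the tool reading then. The jaws were closed on the bar at 11.2 mm, with the grip set to 25 N.
- **Disagreement:** The tool's arc came out 4–6 mm larger in radius than the drawing gives, with up to about 11 N on the wrist while moving. The cause could be the bar slipping in the pads or an error in the hinge height. The drawing's radius puts the leaf at about 1.32–1.34 rad, still within the 0.09 rad allowed.
- **Bystanders:** I planned the moves clear of them and none looks moved in the pictures, but I did not measure their positions afterwards.

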